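Centre a solenoid valve on the sprung test-stand platform

TASK

Pick up the solenoid valve by its black coil and set it down gently on the small blue platform of the test stand, its long side along the platform's long side and clear of the orange stops. Then slide it squarely against both orange sprung stops, feeling for each, until each is pushed in lightly with about 3 N (never more than 8 N), and let go so that it stays there with no edge of the valve overhanging the platform. Do not press the platform down hard, and leave the spanner, the brass fitting and the white meter where they lie.

Things in the scene. Friction and masses are not known exactly. Their poses are not given: they have to be found in the camera images.
- valve_center (a point): the loose solenoid valve, 0.75 to 0.95 kg: aluminium block 64 mm (x) by 56 mm (y) by 30 mm high, on its middle a black square coil 32 x 32 mm, 45 mm high (total 75 mm), sides parallel to the block's. The point is its centre, 37.5 mm above its underside; grasp the coil, whose middle is 15 mm above this point. A half turn makes no difference
- pan_top (a point): middle of the top of the blue, dark-topped platform, 84 mm (x) by 76 mm (y), z up, 60 mm above the bench unloaded; the stand is fixed. The valve must end with its x along this x (either way round), square within 4 degrees; at both stops it is within 8 mm of the middle each way. Rubber top: friction about 0.9 to 1.1, so sliding takes 7 to 10 N and builds up over some mm
- pan (a joint): how far the platform is pressed down on its spring, m: 0 unloaded, 3 N per mm, so about 2.8 mm under the valve alone; keep under 8.5 mm. Friction on it bends the grip by 1 to 2 mm, which comes free when the sliding direction changes: the stop pressed first then gains up to 2 N while the other is sought
- stop_far: sprung far stop on a post at the platform's +x side. Orange pad 32 mm wide, 14 mm high, centred 14.5 mm above the unloaded platform. Own -x points over the platform. Only the fixed post is reported: the pad face, at local x = 0 at mid setting, may be set up to 8 mm either way along x, unreported: feel for it. Spring 1 N per mm from 0, travel 11 mm; wanted about 3 N; over 8 N harms it
- stop_side: sprung side stop on a post at the platform's -y side. Orange pad 32 mm wide, 14 mm high, centred 14.5 mm above the unloaded platform. Own -x points over the platform. Only the fixed post is reported: the pad face, at local x = 0 at mid setting, may be set up to 8 mm either way along x, unreported: feel for it. Spring 1 N per mm from 0, travel 11 mm; wanted about 3 N; over 8 N harms it
- wrench: bystander: a steel spanner 160 mm long lying on the bench, origin under its middle
- fitting: bystander: a brass pipe fitting 36 mm in diameter and height, origin under its middle
- meter: bystander: a white hand meter 110 x 75 x 35 mm, origin under its middle
There are look-alikes about, which are no part of the job. What is shaped like the part that bears valve_center but purple or turquoise is not meant.

How it is judged:
By the outcome, as a careful person would: the job done as asked, in the order asked, and still so for the second after the job is handed in, with the robot touching nothing.
It also fails if it takes over 72 s, if anything falls off the work surface, if the arm or the gripper's body presses on something with over 40 N, if the wrist force passes 120 N, or if a joint passes its speed limit or range.

ROBOT

A 7-joint arm with a two-finger parallel gripper is mounted at the origin on the work surface. World frame = base frame: x ahead of the robot, y to its left, z up, the work surface at z = 0. Lengths are in m, angles in rad, forces in N, time in s.
With the tool pointing down it reaches from about 0.4 to 0.85 m from the base axis. Payload 10.4 kg.
Tool frame: the origin (TCP) lies at the very end of the fingers, on their centre line; the grasp point (between the pads) lies 19 mm behind it; z points along the fingers, y is the direction in which the jaws open and shut (so a half turn about z gives the same grasp; the last joint's range is limited). The gripper opens to 87 mm and grips with 3 to 60 N. Pads are 19 mm wide; open, the fingers measure 117 mm over their backs; the gripper's body (75 mm by 190 mm) begins 51 mm behind the grasp point.
Start: joints at [1.297, 0.332, -0.065, 1.46, 0.022, 1.35, -0.088], TCP at [0.155, -0.605, 0.223] pointing down, gripper open.
Joint ranges: [-2.6, 2.6], [-0.5, 2.12], [-1.47, 1.34], [0.16, 2.42], [-1.27, 4.41], [0.06, 2.06], [-2.6, 2.6]. Speed limits (rad/s): [2.22, 2.22, 2.79, 2.79, 3.14, 3.14, 3.14].

INTERFACE

Orientations are given as a unit quaternion [x, y, z, w].
In Python, from bench import read_state, imaging, r gives the robot as it stands. The module is installed in compiled form; this text tells all that it offers.
- The arm moves only by the tool move_arm, never from a script. Its argument "series" is a list of rows, each a list of 4 numbers: the shift along the tool's x, y, z in m, then the turn about the tool's z in rad. In form: [[x, y, z, roll], ...]. A call has 1 to 20 rows; each row is the pose to reach, as a shift and turn from the pose commanded when the call began, along the tool's axes at that moment; what a row does not reach only later rows make up. A row lasts 1/10 s, in which the tool goes at most 50 mm and 8.59 degrees, less where a joint would pass 70% of its speed; a pose out of reach is approached as far as the arm can. A call with a gripper value outside its range is refused whole. "claw" is the gripper's target within -1 to 1 (fully open at 1, half-way at 0, shut at -1), set as the call begins (left out, the last holds). The fingers move at their own pace and stop on an object; "newtons" is the grip in N (left out, the last holds). Time passes only in rows, so rows that repeat a pose let the fingers close. It gives the time, the measured TCP pose, the force and the opening at its end, in the units of the state.
- read_state(): the state, without advancing time (a new reading comes with each control period).
- imaging.camera(name): name is "scene" or "top" or "wrist"; returns (picture, depth): 384x512x3 uint8, red, green, blue; 384x512 float32, m along the optical axis (not along the pixel's ray), 0 where there is no reading.
- imaging.get_calibration(name): a dict with "camera_matrix" (3x3 intrinsics, pixels), "R" (3x3) and "t" (3): a world point X has camera coordinates R X + t. Camera axes: x right, y down, z forward; pixel columns grow to the right and rows downward; lengths in m; the calibration is good to about 2 mm. A picture is of the moment at which its call begins: read the wrist's pose just before it. get_calibration takes no time and is no camera call; for the wrist camera it gives the pose at the moment of the call.
- r.close_job(): hands the job in, once; it reports no verdict.
The state is a dict: "time": time; "joint_positions": joint angles; "joint_vel": joint speeds; "joint_torque": joint torques, N m; "ee_pos": TCP position; "eef_rot": TCP orientation; "ft_force": force on the tool from outside, world axes, zero at the start; "torque": the same for the moment, N m; "width": finger opening in m.
Only numpy, scipy, OpenCV 4.12 (cv2) and the standard library are available. Lean on these libraries where they do the work, as an engineer would, in place of code of your own. Each camera call takes 0.05 s, during which the arm holds its last target.

## Working session

There is one attempt and no reset: what is moved stays moved. The work goes in short steps, Python scripts to look and compute and a tool call to move; the robot and the scene stay as the last step left them, time stands still between calls to the robot, and variables do not carry over. Pictures are saved under pics/ and viewed, and the job is handed in when it is done.

Besides the shell and the picture viewer there is one more tool, called after ">>>" as name(argument=value, ...), one argument or row to a line, values as JSON. move_arm: Moves the arm, as the interface text tells. Its arguments: {"type":"object","properties":{"series":{"type":"array","items":{"type":"array","items":{"type":"number"}}},"claw":{"type":"number"},"newtons":{"type":"number"}},"required":["series"]}

```bash
mkdir -p pics
cat > h.py <<'E'
import numpy as np, cv2
from bench import read_state, imaging, r
def snap(name,fn):
    c=imaging.get_calibration(name); p,d=imaging.camera(name)
    cv2.imwrite('pics/'+fn+'.png',p[:,:,::-1]); np.savez('pics/'+fn+'.npz',p=p,d=d,K=c['camera_matrix'],R=c['R'],t=c['t']); 
def cloud(fn):
    z=np.load('pics/'+fn+'.npz'); d=z['d'];K=z['K']
    v,u=np.mgrid[:d.shape[0],:d.shape[1]]
    P=np.stack([(u-K[0,2])/K[0,0]*d,(v-K[1,2])/K[1,1]*d,d],-1)
    return z['p'],(P-z['t'].ravel())@z['R'],d>0
E
python3 - <<'E'
from h import *
snap('top','top1'); snap('scene','scene1')
s=read_state()
for k in s: print(k,np.round(s[k],4))
c=imaging.get_calibration('top');print(c)
E
```

```text
time 0.1
joint_positions [ 1.2974  0.3328 -0.0647  1.4609  0.0216  1.3499 -0.0885]
joint_vel [ 0.0016 -0.0012 -0.0007 -0.0018 -0.      0.001   0.0007]
joint_torque [ 1.60000e-03 -6.24548e+01  2.47000e-02 -3.90718e+01 -6.14000e-02
  3.67000e-02  1.00000e-04]
ee_pos [ 0.155  -0.6051  0.2218]
eef_rot [ 9.921e-01  1.251e-01 -1.000e-04 -6.000e-04]
ft_force [ 0.6256  0.4016 -0.4791]
torque [-0.0097 -0.0015  0.0403]
width 0.0871
{'camera_matrix': array([[488.60067157,   0.        , 257.96071316],
       [  0.        , 488.60067157, 184.62337976],
       [  0.        ,   0.        ,   1.        ]]), 'R': array([[-0.01442877, -0.99985614, -0.00891684],
       [-0.98554502,  0.01572658, -0.1686822 ],
       [ 0.16879816,  0.00635407, -0.98563016]]), 't': array([0.13024508, 0.54830152, 1.21870833])}
```

View pics/top1.png

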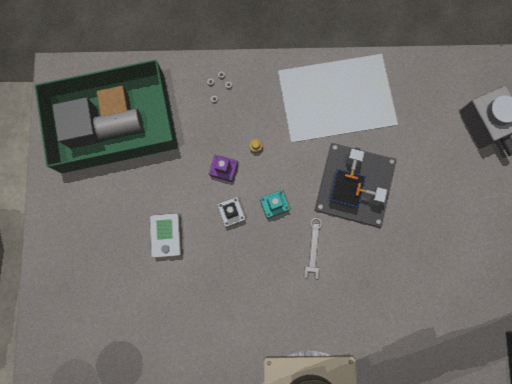

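View pics/scene1.png

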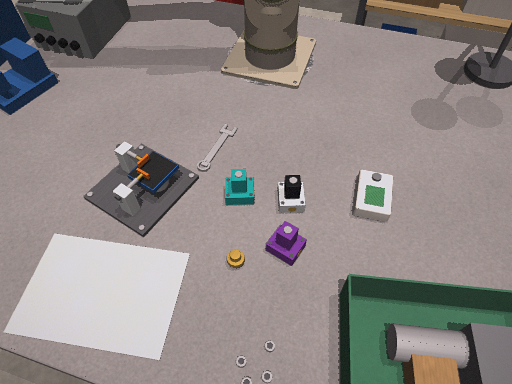

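Run:
```python
from h import *
p=cv2.imread('pics/top1.png')
a=cv2.resize(p[135:235,305:405],(600,600),interpolation=cv2.INTER_CUBIC)
cv2.imwrite('pics/st.png',a)
a=cv2.resize(p[190:235,205:255],(600,540),interpolation=cv2.INTER_CUBIC)
cv2.imwrite('pics/va.png',a)
p,W,ok=cloud('top1')
for n,(u0,u1,v0,v1),zl in [('valve coil',(215,250,195,230),(.065,.09)),('valve block',(215,250,195,230),(.02,.04)),('pan',(325,370,160,215),(.05,.067)),('posts',(330,395,145,215),(.09,.2)),('posts',(330,395,145,215),(.07,.09))]:
    m=np.zeros(ok.shape,bool); m[v0:v1,u0:u1]=1
    m&=ok&(W[...,2]>zl[0])&(W[...,2]<zl[1])
    Q=W[m]; print(n,len(Q),Q.mean(0),Q.min(0),Q.max(0), cv2.minAreaRect((Q[:,:2]*1000).astype(np.float32)))
m=ok[190:200,450:470]
print(W[195,300],W[140,130])
```

```text
valve coil 165 [0.48334638 0.19450412 0.07553432] [0.4645063  0.17538517 0.06756398] [0.50271128 0.21297168 0.0827253 ] ((483.659912109375, 194.79595947265625), (32.893646240234375, 31.69525718688965), 19.99782371520996)
valve block 350 [0.48118665 0.19350821 0.02997281] [0.44607492 0.15943382 0.02009291] [0.52180842 0.22958949 0.03929715] ((483.8721618652344, 194.84341430664062), (64.48906707763672, 55.69597625732422), 19.023727416992188)
pan 894 [ 0.53545025 -0.10327455  0.06010917] [ 0.48685942 -0.15345822  0.05034177] [ 0.60935379 -0.05853795  0.06689277] ((551.632080078125, -109.79914855957031), (76.45442199707031, 116.67069244384766), 74.65910339355469)<stdin>:11: RuntimeWarning: Mean of empty slice.
  ret = um.true_divide(
Traceback (most recent call last):
ValueError: zero-size array to reduction operation minimum which has no identity
```

View pics/st.png

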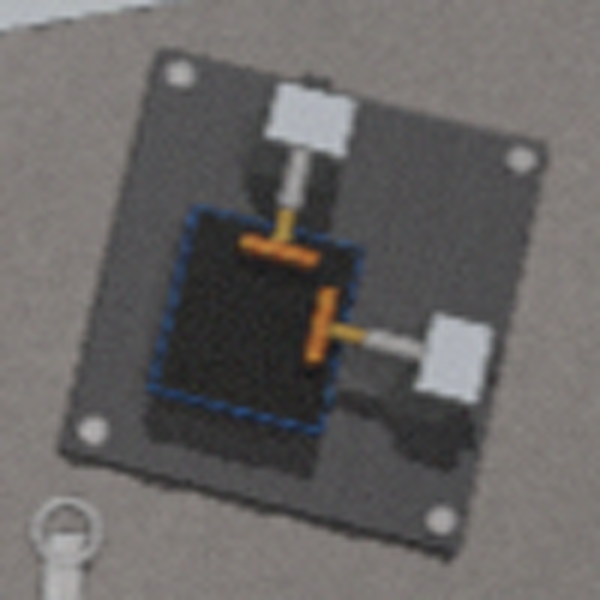

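View pics/va.png

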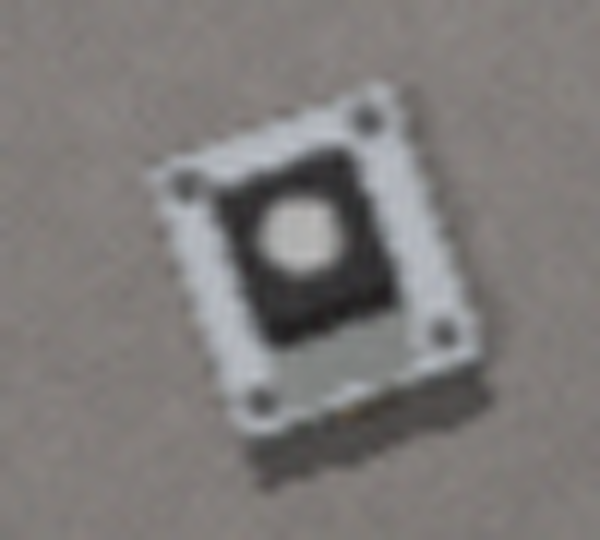

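Run:
```python
from h import *
p,W,ok=cloud('top1')
z=np.load('pics/top1.npz');K,R,t=z['K'],z['R'],z['t'].ravel()
def px2w(u,v,zz):
    d=R.T@np.array([(u-K[0,2])/K[0,0],(v-K[1,2])/K[1,1],1]); o=-R.T@t
    return o+d*(zz-o[2])/d[2]
c=[(192,207),(362,245),(322,430),(150,388)]
C=np.array([px2w(305+a/6-.5,135+b/6-.5,.06) for a,b in c]);print(C)
m=C.mean(0);print('mid',m)
for i in range(4):
    e=C[(i+1)%4]-C[i];print(np.linalg.norm(e),np.degrees(np.arctan2(e[1],e[0])))
yaw=np.radians(-13);
# orange
hsv=cv2.cvtColor(p,cv2.COLOR_RGB2HSV)
sel=(hsv[...,0]<14)&(hsv[...,1]>170)&(hsv[...,2]>120)
sel[:, :325]=0; sel[:,400:]=0; sel[:150]=0;sel[220:]=0
n,l,st,ce=cv2.connectedComponentsWithStats(sel.astype(np.uint8))
ax=np.array([np.cos(yaw),np.sin(yaw)]);ay=np.array([-ax[1],ax[0]])
for i in range(1,n):
    if st[i,4]<5: continue
    vs,us=np.where(l==i)
    Q=np.array([px2w(u,v,.0815) for u,v in zip(us,vs)])[:,:2]-m[:2]
    Q=Q@np.stack([ax,ay]).T*1000
    print(st[i],Q.min(0),Q.max(0), W[l==i][:,2].max())
mm=np.zeros(ok.shape,bool);mm[150:215,330:395]=1
mm&=ok&(W[...,2]>.068);Q=W[mm];print(np.percentile(Q[:,2],[5,50,95,100]))
for lo in (.07,.08,.09,.1,.11,.12):print(lo,((Q[:,2]>lo)).sum())
print(m[:2], 'px post heights',W[157,357],W[195,381],W[194,380])
```

```text
[[ 0.5855947  -0.08095055  0.06      ]
 [ 0.56783571 -0.15289321  0.06      ]
 [ 0.48844066 -0.13190723  0.06      ]
 [ 0.5075215  -0.05988953  0.06      ]]
mid [ 0.53734814 -0.10641013  0.06      ]
0.07410214324542952 -103.86620868032082
0.0821217758002065 165.1939922774013
0.07450252893078306 75.16063089017763
0.08086402425239042 -15.096754095432411
[357 191   2   3   5] [-12.80744553 -25.97533311] [ -7.80833327 -22.62677997] 0.08553529721783122
[0.07252877 0.07984485 0.08481898 0.0869955 ]
0.07 490
0.08 241
0.09 0
0.1 0
0.11 0
0.12 0
[ 0.53734814 -0.10641013] px post heights [ 0.61225714 -0.13151535  0.07808361] [ 0.51346051 -0.1867801   0.07870033] [ 0.51540256 -0.18336499  0.08299697]
```

```bash
cat >> h.py <<'E'
from scipy.spatial.transform import Rotation as Ro
def yaw():
    M=Ro.from_quat(read_state()['eef_rot']).as_matrix(); return np.degrees(np.arctan2(M[1,0],M[0,0]))
def totool(dw):
    return Ro.from_quat(read_state()['eef_rot']).as_matrix().T@np.array(dw)
def st():
    s=read_state(); print('t',round(s['time'],2),'pos',np.round(s['ee_pos'],4),'yaw',round(yaw(),2),'w',round(s['width'],4),'F',np.round(s['ft_force'],2),'T',np.round(s['torque'],3))
    M=Ro.from_quat(s['eef_rot']).as_matrix(); print('zaxis',np.round(M[:,2],4))
E
python3 - <<'E'
from h import *
st(); s=read_state();M=Ro.from_quat(s['eef_rot']).as_matrix()
c=imaging.get_calibration('wrist'); o=-c['R'].T@np.ravel(c['t'])
print('cam in tool',M.T@(o-s['ee_pos'])); print('camera axes in tool (rows)',(c['R']@M).round(3)); print(c['camera_matrix'])
print(totool(np.array([.48,-.1,.32])-s['ee_pos']))
E
```

```text
t 0.1 pos [ 0.155  -0.6051  0.2218] yaw 14.37 w 0.0871 F [ 0.63  0.4  -0.48] T [-0.01  -0.001  0.04 ]
zaxis [-4.0e-04  1.2e-03 -1.0e+00]
cam in tool [ 0.06543528  0.0003438  -0.16056724]
camera axes in tool (rows) [[-0.001  1.    -0.001]
 [-0.971 -0.001 -0.241]
 [-0.241  0.     0.971]]
[[307.79704429   0.         255.51935546]
 [  0.         307.79704429 191.69927718]
 [  0.           0.           1.        ]]
[ 0.44019164 -0.40877359 -0.09768298]
```

>>> move_arm(
  series=[
    [0.022, -0.021, 0, 0],
    [0.044, -0.042, 0, 0.02],
    [0.068, -0.064, 0, 0.05],
    [0.092, -0.087, 0, 0.08],
    [0.116, -0.11, 0, 0.11],
    [0.14, -0.132, 0, 0.14],
    [0.165, -0.156, 0, 0.17],
    [0.19, -0.18, 0, 0.2],
    [0.215, -0.203, 0, 0.23],
    [0.24, -0.227, 0, 0.26],
    [0.265, -0.25, 0, 0.29],
    [0.29, -0.274, 0, 0.32],
    [0.315, -0.298, 0, 0.35],
    [0.34, -0.321, 0, 0.38],
    [0.365, -0.345, 0, 0.41],
    [0.39, -0.368, 0, 0.44],
    [0.41, -0.387, 0, 0.47],
    [0.43, -0.406, 0, 0.5],
    [0.442, -0.418, 0, 0.504],
    [0.442, -0.418, 0, 0.504],
  ],
)

```text
time: 2.1
ee_pos: [0.4802, -0.0883, 0.2223]
eef_rot: [0.992, -0.124, -0.0, -0.0]
ft_force: [-0.1, 0.0, 0.2]
width: 0.0868
```

>>> move_arm(
  series=[
    [0, 0, 0, 0],
    [0, 0, 0, 0],
  ],
)

```text
time: 2.3
ee_pos: [0.4791, -0.0919, 0.2224]
eef_rot: [0.992, -0.127, -0.0, 0.0]
ft_force: [-0.6, -0.0, 0.3]
width: 0.0873
```

Run:
```python
from h import *
st(); snap('wrist','w1')
```

```text
t 2.3 pos [ 0.4791 -0.0919  0.2224] yaw -14.58 w 0.0873 F [-0.55 -0.03  0.25] T [ 0.024  0.004 -0.002]
zaxis [-5.e-04 -4.e-04 -1.e+00]
```

View pics/w1.png

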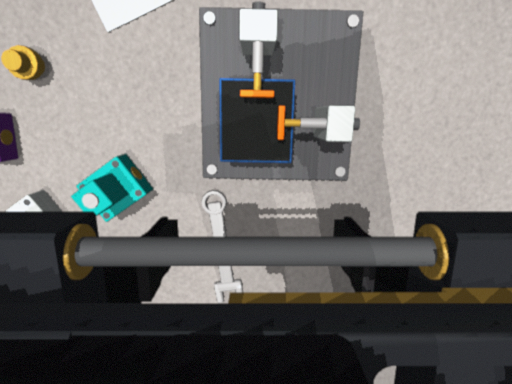

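Run:
```python
from h import *
p=cv2.imread('pics/w1.png')
cv2.imwrite('pics/w1c.png',cv2.resize(p[70:170,205:330],(750,600),interpolation=cv2.INTER_CUBIC))
```

```text
(no output)
```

View pics/w1c.png

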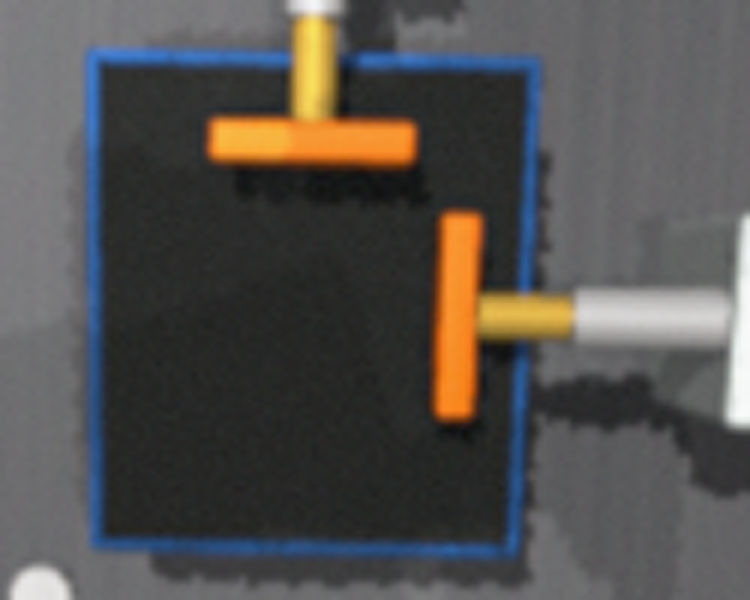

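```bash
cat >> h.py <<'E'
def px2w(fn,u,v,zz):
    z=np.load('pics/'+fn+'.npz');K,R,t=z['K'],z['R'],z['t'].ravel()
    d=R.T@np.array([(u-K[0,2])/K[0,0],(v-K[1,2])/K[1,1],1]); o=-R.T@t
    return o+d*(zz-o[2])/d[2]
E
python3 - <<'E'
from h import *
f=lambda a,b,z:px2w('w1',205+a/6-.5,70+b/6-.5,z)[:2]
C=np.array([f(*c,.06) for c in [(88,50),(540,58),(518,556),(93,547)]])
m=C.mean(0);print(C,m)
for i in range(4):
    e=C[(i+1)%4]-C[i];print(np.linalg.norm(e),np.degrees(np.arctan2(e[1],e[0])))
y=np.radians(-14.3);B=np.array([[np.cos(y),np.sin(y)],[-np.sin(y),np.cos(y)]])
for zz in (.0815,.0675):
  for c in [(208,162),(415,165),(440,212),(433,420)]: print(zz,c,(B@(f(*c,zz)-m)*1000).round(1))
z=np.load('pics/w1.npz');print('cam',B@((-z['R'].T@z['t'].ravel())[:2]-m))
E
```

```text
[[ 0.58639903 -0.08323969]
 [ 0.56634411 -0.15512259]
 [ 0.48658811 -0.13289771]
 [ 0.5070274  -0.06099386]] [ 0.53658966 -0.10806346]
0.07462808628933222 -105.58880201842375
0.08279470919056504 164.42891763713047
0.07475243966604321 74.13174605015158
0.08243017048118532 -15.656821871416687
0.0815 (208, 162) [23.1 15.8]
0.0815 (415, 165) [ 22.5 -16.5]
0.0815 (440, 212) [ 15.4 -20.5]
0.0815 (433, 420) [-16.9 -19.7]
0.0675 (208, 162) [23.9 16.5]
0.0675 (415, 165) [ 23.2 -17.3]
0.0675 (440, 212) [ 15.8 -21.5]
0.0675 (433, 420) [-18.  -20.7]
cam [0.00588485 0.00095451]
```

>>> move_arm(
  series=[
    [-0.01, -0.02, 0, -0.05],
    [-0.022, -0.047, 0, -0.12],
    [-0.035, -0.075, 0, -0.19],
    [-0.048, -0.102, 0, -0.26],
    [-0.062, -0.132, 0, -0.33],
    [-0.075, -0.16, 0, -0.4],
    [-0.088, -0.188, 0, -0.47],
    [-0.1, -0.214, 0, -0.54],
    [-0.11, -0.235, 0, -0.58],
    [-0.115, -0.245, 0, -0.59],
    [-0.115, -0.245, 0, -0.59],
    [-0.115, -0.245, 0, -0.59],
    [-0.115, -0.245, 0, -0.59],
  ],
)

```text
time: 3.65
ee_pos: [0.43, 0.1738, 0.2224]
eef_rot: [0.986, 0.166, -0.0, 0.0]
ft_force: [0.5, -0.1, -0.8]
width: 0.0869
```

Run:
```python
from h import *
st(); snap('wrist','w2')
p=cv2.imread('pics/w2.png')
cv2.imwrite('pics/w2.png',p)
```

```text
t 3.65 pos [0.43   0.1738 0.2224] yaw 19.15 w 0.0869 F [ 0.46 -0.05 -0.76] T [-0.039 -0.    -0.033]
zaxis [-2.e-04 -4.e-04 -1.e+00]
```

View pics/w2.png

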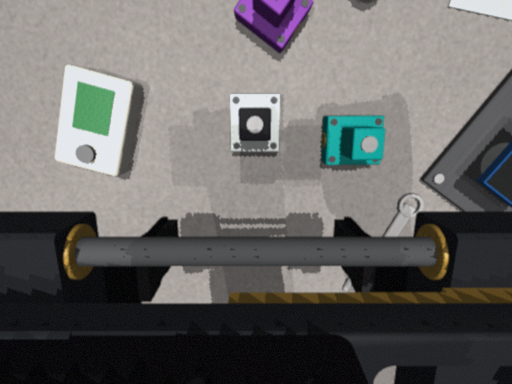

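Run:
```python
from h import *
p=cv2.imread('pics/w2.png')
cv2.imwrite('pics/w2c.png',cv2.resize(p[85:165,215:295],(600,600),interpolation=cv2.INTER_CUBIC))
```

```text
(no output)
```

View pics/w2c.png

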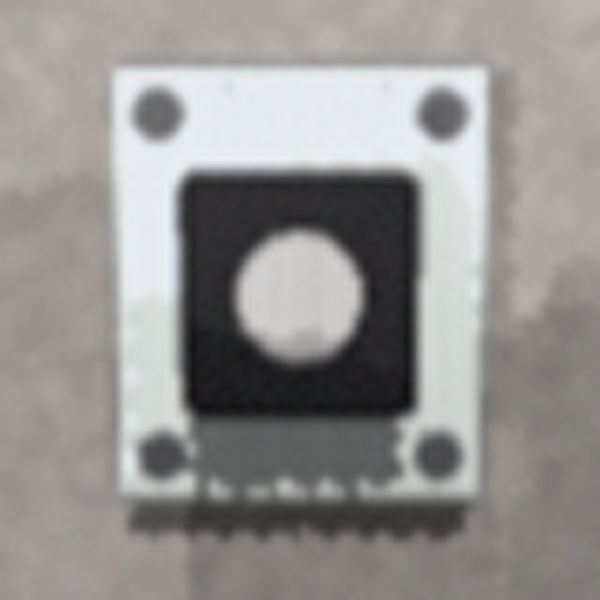

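Run:
```python
from h import *
f=lambda a,b,z:px2w('w2',215+a/7.5-.5,85+b/7.5-.5,z)[:2]
C=np.array([f(*c,.03) for c in [(112,68),(489,68),(482,497),(120,497)]])
print(C.mean(0))
for i in range(4):
    e=C[(i+1)%4]-C[i];print(np.linalg.norm(e),np.degrees(np.arctan2(e[1],e[0])))
D=np.array([f(*c,.075) for c in [(180,172),(418,172),(416,415),(184,415)]]);print(D.mean(0))
for i in range(4):
    e=D[(i+1)%4]-D[i];print(np.linalg.norm(e),np.degrees(np.arctan2(e[1],e[0])))
tgt=np.array([*((C.mean(0)+D.mean(0))/2),.0365]);s=read_state();print(tgt,totool(tgt-s['ee_pos']))
```

```text
[0.48393456 0.19297295]
0.05502669678614 -70.90178957800971
0.06246141527085037 -160.79914216989346
0.055198806807622916 109.0887605996437
0.06245224008705665 19.042974030118998
[0.48396014 0.19306184]
0.03062636404503757 -70.90400541827759
0.030927363276685705 -160.7336405519005
0.030603678572825636 109.09063160403616
0.030924574516440324 19.30840600508642
[0.48394735 0.1930174  0.0365    ] [ 0.05733718 -0.00038051  0.18586515]
```

>>> move_arm(
  series=[
    [0.02, 0, 0.01, 0],
    [0.045, 0, 0.03, 0],
    [0.057, 0, 0.06, 0],
    [0.057, 0, 0.09, 0],
    [0.057, 0, 0.12, 0],
    [0.057, 0, 0.145, 0],
    [0.057, 0, 0.165, 0],
    [0.057, 0, 0.178, 0],
    [0.057, 0, 0.184, 0],
    [0.057, 0, 0.186, 0],
    [0.057, 0, 0.186, 0],
    [0.057, 0, 0.186, 0],
  ],
  claw=1,
)

```text
time: 4.9
ee_pos: [0.484, 0.1941, 0.0374]
eef_rot: [0.986, 0.168, 0.001, 0.0]
ft_force: [0.7, -0.4, -0.0]
width: 0.0871
```

```bash
python3 -c "
from h import *
st()"
```

```text
t 4.9 pos [0.484  0.1941 0.0374] yaw 19.29 w 0.0871 F [ 0.68 -0.35 -0.  ] T [ 0.033 -0.069 -0.008]
zaxis [ 1.4e-03  2.0e-04 -1.0e+00]
```

Close with moderate force.

>>> move_arm(
  series=[
    [0, 0, 0, 0],
    [0, 0, 0, 0],
    [0, 0, 0, 0],
    [0, 0, 0, 0],
    [0, 0, 0, 0],
    [0, 0, 0, 0],
    [0, 0, 0, 0],
    [0, 0, 0, 0],
    [0, 0, 0, 0],
    [0, 0, 0, 0],
  ],
  claw=-1,
  newtons=45,
)

```text
time: 5.9
ee_pos: [0.4835, 0.1938, 0.0365]
eef_rot: [0.986, 0.167, 0.0, 0.0]
ft_force: [-0.2, -1.5, -0.0]
width: 0.0317
```

```bash
python3 -c "
from h import *
st()"
```

```text
t 5.9 pos [0.4835 0.1938 0.0365] yaw 19.28 w 0.0317 F [-0.17 -1.51 -0.02] T [-0.049 -0.085  0.017]
zaxis [ 1.e-04 -2.e-04 -1.e+00]
```

Gripped (31.7 mm). Lift.

>>> move_arm(
  series=[
    [0, 0, -0.004, 0],
    [0, 0, -0.012, 0],
    [0, 0, -0.03, 0],
    [0, 0, -0.06, 0],
    [0, 0, -0.09, 0],
    [0, 0, -0.12, 0],
    [0, 0, -0.14, 0],
    [0, 0, -0.15, 0],
    [0, 0, -0.15, 0],
    [0, 0, -0.15, 0],
    [0, 0, -0.15, 0],
  ],
)

```text
time: 7.0
ee_pos: [0.4826, 0.1936, 0.1851]
eef_rot: [0.986, 0.168, -0.001, 0.0]
ft_force: [0.2, 0.9, -7.8]
width: 0.0317
```

Run:
```python
from h import *
st();s=read_state()
y=np.radians(-15.6);m=np.array([.5366,-.1081])
T=m+np.array([[np.cos(y),-np.sin(y)],[np.sin(y),np.cos(y)]])@np.array([-.014,.0125])
print(T,totool([*(T-s['ee_pos'][:2]),0]))
snap('wrist','w3')
```

```text
t 7.0 pos [0.4826 0.1936 0.1851] yaw 19.3 w 0.0317 F [ 0.22  0.9  -7.8 ] T [0.015 0.007 0.038]
zaxis [-2.3e-03 -7.0e-04 -1.0e+00]
[ 0.52647722 -0.09229559] [-5.31070780e-02  2.84295270e-01  9.20381384e-05]
```

View pics/w3.png

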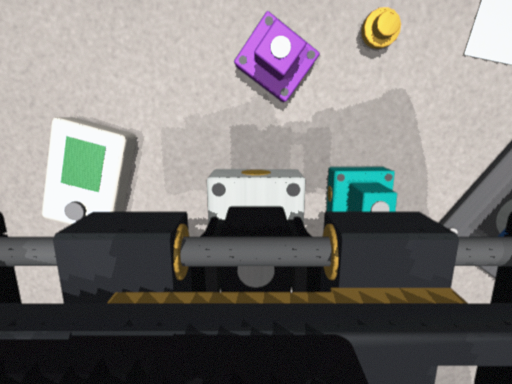

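>>> move_arm(
  series=[
    [-0.002, 0.012, 0, 0.03],
    [-0.006, 0.032, 0, 0.08],
    [-0.011, 0.057, 0, 0.14],
    [-0.016, 0.085, 0, 0.2],
    [-0.021, 0.113, 0, 0.26],
    [-0.026, 0.141, 0, 0.32],
    [-0.031, 0.169, 0, 0.38],
    [-0.037, 0.197, 0, 0.44],
    [-0.042, 0.225, 0, 0.5],
    [-0.047, 0.25, 0, 0.55],
    [-0.05, 0.268, 0, 0.585],
    [-0.052, 0.28, 0, 0.6],
    [-0.053, 0.284, 0, 0.607],
    [-0.053, 0.284, 0, 0.607],
    [-0.053, 0.284, 0, 0.607],
    [-0.053, 0.284, 0, 0.607],
    [-0.053, 0.284, 0, 0.607],
    [-0.053, 0.284, 0, 0.607],
  ],
)

```text
time: 8.85
ee_pos: [0.5272, -0.0911, 0.1866]
eef_rot: [0.991, -0.134, 0.0, 0.0]
ft_force: [-0.9, -1.0, -9.0]
width: 0.032
```

Run:
```python
from h import *
st();s=read_state()
print(totool([*(np.array([ 0.5265,-0.0923])-s['ee_pos'][:2]),0]))
snap('wrist','w4');st()
```

```text
t 8.85 pos [ 0.5272 -0.0911  0.1866] yaw -15.44 w 0.032 F [-0.85 -0.96 -9.  ] T [ 0.065  0.081 -0.   ]
zaxis [ 1.e-04 -1.e-04 -1.e+00]
[-3.78124587e-04  1.31821363e-03  6.64085842e-08]
t 8.9 pos [ 0.5272 -0.0913  0.1866] yaw -15.45 w 0.0318 F [-0.69  0.64 -8.66] T [-0.027 -0.007  0.042]
zaxis [ 1.e-04 -1.e-04 -1.e+00]
```

View pics/w4.png

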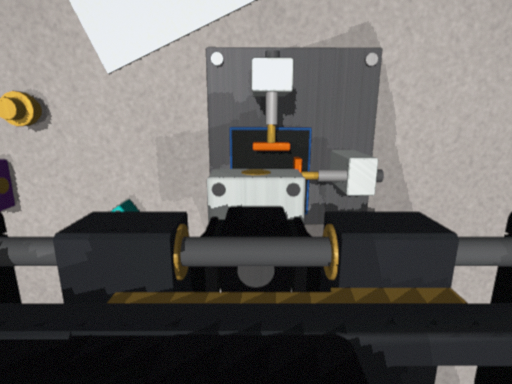

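>>> move_arm(
  series=[
    [0, 0, 0.01, 0],
    [0, 0, 0.025, 0],
    [0, 0, 0.04, 0],
    [0, 0, 0.052, 0],
    [0, 0, 0.06, 0],
    [0, 0, 0.062, 0],
    [0, 0, 0.062, 0],
    [0, 0, 0.062, 0],
    [0, 0, 0.062, 0],
  ],
)

```text
time: 9.8
ee_pos: [0.5277, -0.0916, 0.1252]
eef_rot: [0.991, -0.135, 0.001, 0.0]
ft_force: [1.0, -0.6, -8.9]
width: 0.032
```

Run:
```python
from h import *
st();snap('wrist','w5');st();snap('scene','s5');st();snap('top','t5')
p=cv2.imread('pics/w5.png');cv2.imwrite('pics/w5c.png',cv2.resize(p[90:220,190:350],(800,600) if 0 else (738,600),interpolation=cv2.INTER_CUBIC))
p=cv2.imread('pics/s5.png');cv2.imwrite('pics/s5c.png',cv2.resize(p[100:230,80:240],(738,600),interpolation=cv2.INTER_CUBIC))
```

```text
t 9.8 pos [ 0.5277 -0.0916  0.1252] yaw -15.48 w 0.032 F [ 1.04 -0.65 -8.86] T [0.015 0.035 0.092]
zaxis [ 1.1e-03 -4.0e-04 -1.0e+00]
t 9.85 pos [ 0.5276 -0.0916  0.1251] yaw -15.49 w 0.0321 F [ 0.56 -0.   -8.68] T [0.052 0.066 0.034]
zaxis [ 1.e-03 -4.e-04 -1.e+00]
t 9.9 pos [ 0.5275 -0.0917  0.125 ] yaw -15.49 w 0.0315 F [-0.1   0.69 -9.08] T [ 0.074  0.063 -0.018]
zaxis [ 8.e-04 -3.e-04 -1.e+00]
```

View pics/w5c.png

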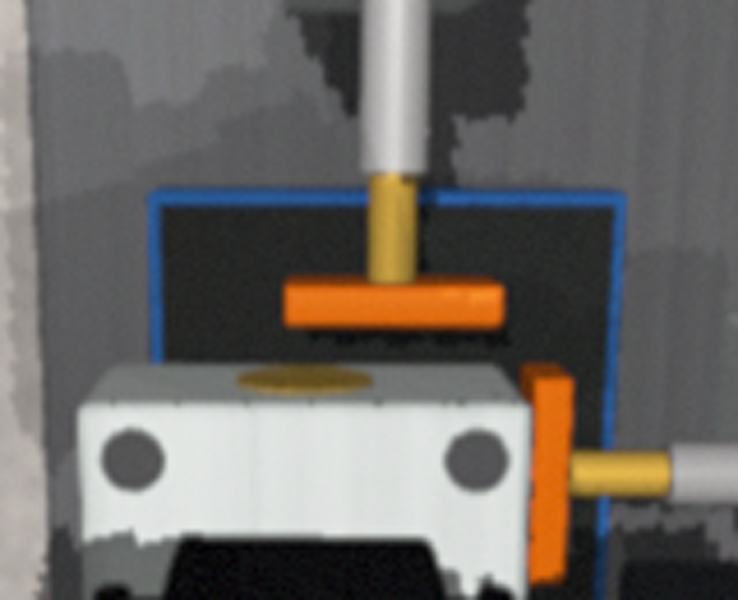

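View pics/s5c.png

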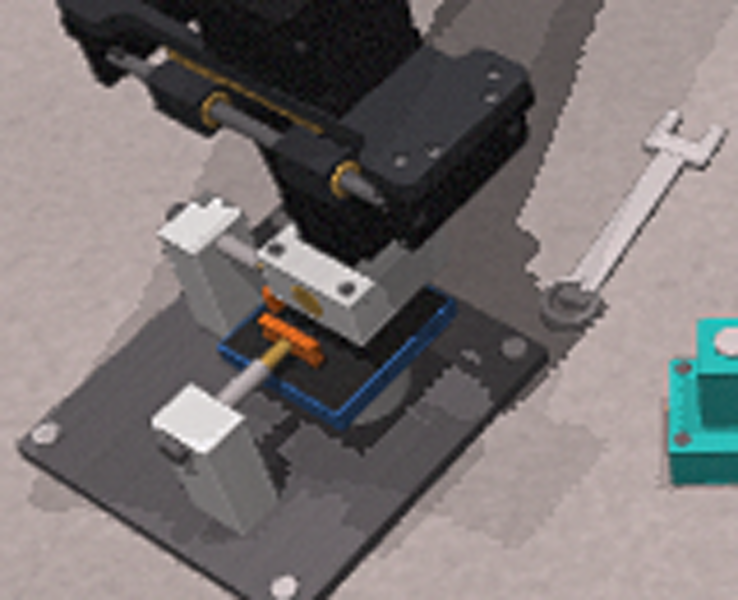

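```bash
cat >> h.py <<'E'
Y=np.radians(-15.6);Bp=np.array([[np.cos(Y),np.sin(Y)],[-np.sin(Y),np.cos(Y)]]);Mid=np.array([.5366,-.1081])
E
python3 - <<'E'
from h import *
f=lambda a,b,z:(Bp@(px2w('w5',190+a/4.6125-.5,90+b/4.615-.5,z)[:2]-Mid)*1000).round(1)
print('pan',f(150,190,.06),f(627,192,.06))
print('far pad',f(285,327,.0815),f(503,327,.0815),f(285,327,.0675))
print('side pad',f(524,367,.0815),f(530,582,.0815))
print('valve bot',f(105,364,.088),f(500,364,.088))
print('valve top',f(78,404,.118),f(530,404,.118))
z=np.load('pics/w5.npz');print('cam',Bp@((-z['R'].T@z['t'].ravel())[:2]-Mid))
E
```

```text
pan [42.  37.3] [ 41.7 -37.2]
far pad [23.5 16. ] [ 23.6 -15.5] [21.6 16.2]
side pad [ 17.7 -18.8] [-15.1 -20.9]
valve bot [19.2 41.3] [ 19.3 -14.3]
valve top [19.4 40.5] [ 19.4 -13.9]
cam [0.05235011 0.01338153]
```

>>> move_arm(
  series=[
    [0, 0, 0.006, 0],
    [0, 0, 0.013, 0],
    [0, 0, 0.018, 0],
    [0, 0, 0.022, 0],
    [0, 0, 0.025, 0],
    [0, 0, 0.026, 0],
    [0, 0, 0.027, 0],
    [0, 0, 0.027, 0],
    [0, 0, 0.027, 0],
  ],
)

```text
time: 10.85
ee_pos: [0.5274, -0.0916, 0.0977]
eef_rot: [0.991, -0.135, 0.0, 0.0]
ft_force: [-0.5, 0.6, -8.5]
width: 0.0319
```

>>> move_arm(
  series=[
    [0, 0, 0.0005, 0],
    [0, 0, 0.001, 0],
    [0, 0, 0.001, 0],
  ],
)

```text
time: 11.15
ee_pos: [0.5272, -0.0916, 0.0965]
eef_rot: [0.991, -0.135, 0.0, 0.0]
ft_force: [0.1, 0.5, -8.6]
width: 0.0315
```

>>> move_arm(
  series=[
    [0, 0, 0.0005, 0],
    [0, 0, 0.001, 0],
    [0, 0, 0.001, 0],
  ],
)

```text
time: 11.45
ee_pos: [0.5273, -0.0916, 0.0957]
eef_rot: [0.991, -0.135, 0.0, 0.0]
ft_force: [-1.2, -0.2, -6.0]
width: 0.0317
```

>>> move_arm(
  series=[
    [0, 0, 0.0005, 0],
    [0.001, 0, 0.0005, 0],
    [0.002, 0, 0.0005, 0],
    [0.002, 0, 0.0005, 0],
    [0.002, 0, 0.0005, 0],
  ],
)

```text
time: 11.95
ee_pos: [0.5292, -0.0921, 0.0951]
eef_rot: [0.991, -0.135, 0.0, 0.0]
ft_force: [-3.1, 0.1, -4.3]
width: 0.0313
```

```bash
cat >> h.py <<'E'
def ft(n=4):
    A=[];P=[]
    for i in range(n):
        s=read_state(); M=Ro.from_quat(s['eef_rot']).as_matrix(); A.append(M.T@s['ft_force']);P.append(s['ee_pos'])
        if i<n-1: imaging.camera('wrist')
    A=np.array(A);P=np.mean(P,0)
    print('t',round(s['time'],2),'tool F mean',A.mean(0).round(2),'sd',A.std(0).round(2),'pan pos',(Bp@(P[:2]-Mid)*1000).round(2),'z',round(P[2]*1000,2),'yaw',round(yaw(),2),'w',round(s['width'],4))
E
python3 -c "
from h import *
ft(6)"
```

```text
t 12.2 tool F mean [-2.68 -0.04  4.01] sd [0.45 0.74 0.34] pan pos [-11.43  13.45] z 95.08 yaw -15.48 w 0.0317
```

>>> move_arm(
  series=[
    [0.0005, 0, 0, 0],
    [0.001, 0, 0, 0],
    [0.001, 0, 0, 0],
  ],
)

```text
time: 12.5
ee_pos: [0.5302, -0.0924, 0.095]
eef_rot: [0.991, -0.135, 0.0, 0.0]
ft_force: [-2.8, 0.6, -4.3]
width: 0.0313
```

```bash
python3 -c "
from h import *
ft(4)"
```

```text
t 12.65 tool F mean [-2.57 -0.09  4.07] sd [0.26 0.19 0.44] pan pos [-10.45  13.41] z 95.04 yaw -15.48 w 0.0319
```

>>> move_arm(
  series=[
    [0.0005, 0, 0, 0],
    [0.001, 0, 0, 0],
    [0.001, 0, 0, 0],
  ],
)

```text
time: 12.95
ee_pos: [0.5312, -0.0927, 0.095]
eef_rot: [0.991, -0.135, 0.0, 0.0]
ft_force: [-2.7, -0.0, -3.8]
width: 0.0313
```

```bash
python3 -c "
from h import *
ft(4)"
```

```text
t 13.1 tool F mean [-2.78  0.32  3.78] sd [0.48 0.32 0.29] pan pos [-9.39 13.39] z 95.05 yaw -15.49 w 0.0319
```

>>> move_arm(
  series=[
    [0.0005, 0, 0, 0],
    [0.001, 0, 0, 0],
    [0.001, 0, 0, 0],
  ],
)

```text
time: 13.4
ee_pos: [0.532, -0.0929, 0.095]
eef_rot: [0.991, -0.135, -0.0, 0.0]
ft_force: [-3.0, 0.6, -3.6]
width: 0.0316
```

```bash
python3 -c "
from h import *
ft(4)"
```

```text
t 13.55 tool F mean [-3.29 -0.01  3.25] sd [0.26 0.35 0.22] pan pos [-8.47 13.39] z 95.03 yaw -15.49 w 0.0316
```

>>> move_arm(
  series=[
    [0.0005, 0, 0, 0],
    [0.001, 0, 0, 0],
    [0.001, 0, 0, 0],
  ],
)

```text
time: 13.85
ee_pos: [0.5329, -0.0932, 0.095]
eef_rot: [0.991, -0.135, -0.0, 0.0]
ft_force: [-4.4, 0.9, -3.1]
width: 0.0318
```

```bash
python3 -c "
from h import *
ft(4)"
```

```text
t 14.0 tool F mean [-4.7  -0.12  3.02] sd [0.41 0.4  0.13] pan pos [-7.55 13.4 ] z 95.0 yaw -15.48 w 0.0316
```

>>> move_arm(
  series=[
    [0.0005, 0, 0, 0],
    [0.001, 0, 0, 0],
    [0.001, 0, 0, 0],
  ],
)

```text
time: 14.3
ee_pos: [0.5339, -0.0934, 0.095]
eef_rot: [0.991, -0.135, -0.0, 0.0]
ft_force: [-4.0, 1.5, -3.0]
width: 0.0318
```

```bash
python3 -c "
from h import *
ft(4)
p=cv2.imread
snap('wrist','w6')
p=cv2.imread('pics/w6.png');cv2.imwrite('pics/w6c.png',cv2.resize(p[90:220,190:350],(738,600),interpolation=cv2.INTER_CUBIC))"
```

```text
t 14.45 tool F mean [-4.73 -0.    3.04] sd [0.63 0.59 0.44] pan pos [-6.58 13.39] z 95.0 yaw -15.48 w 0.032
```

View pics/w6c.png

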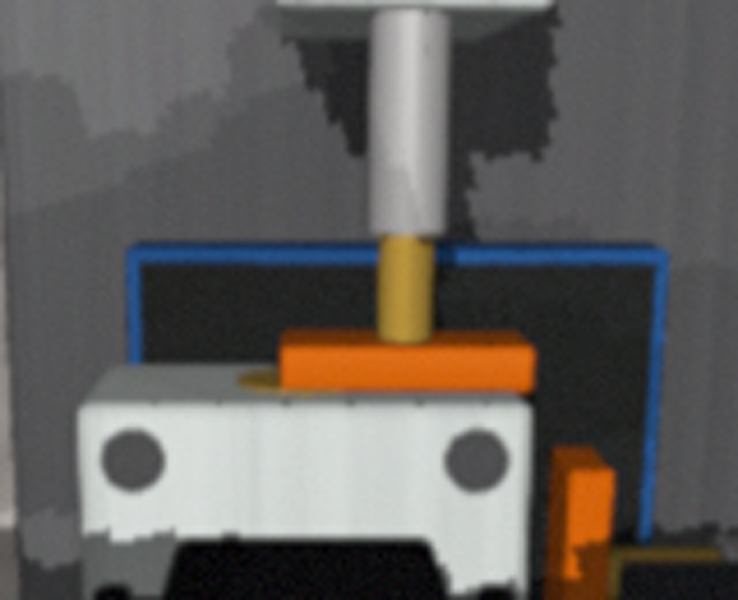

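Run:
```python
from h import *
def F(fn):
    return lambda a,b,z:(Bp@(px2w(fn,190+a/4.6125-.5,90+b/4.615-.5,z)[:2]-Mid)*1000).round(1)
g=F('w5');f=F('w6')
print('sleeve',g(395,175,.0775),f(407,235,.0775))
print('pad out top',g(395,283,.0815),f(407,333,.0815))
print('pad in top',g(395,327,.0815),f(407,390,.0815))
print('valve',f(105,364,.0585),f(500,364,.0585),f(78,404,.0885),f(530,404,.0885))
print('pan',f(128,245,.058),f(668,247,.058))
```

```text
sleeve [44.9  0.2] [45.1  0.5]
pad out top [29.9  0.2] [33.5  0.5]
pad in top [23.6  0.1] [26.4  0.4]
valve [25.7 41.1] [ 25.8 -14.3] [25.9 40.3] [ 26.  -13.9]
pan [42.2 37.5] [ 42. -37.]
```

>>> move_arm(
  series=[
    [0, 0.0007, 0, 0],
    [0, 0.0015, 0, 0],
    [0, 0.0023, 0, 0],
    [0, 0.0031, 0, 0],
    [0, 0.004, 0, 0],
    [0, 0.004, 0, 0],
  ],
)

```text
time: 15.1
ee_pos: [0.5336, -0.096, 0.0952]
eef_rot: [0.991, -0.134, 0.001, -0.001]
ft_force: [-1.9, 4.9, -4.3]
width: 0.0316
```

```bash
python3 -c "
from h import *
ft(5)"
```

```text
t 15.3 tool F mean [-3.22 -4.1   4.21] sd [0.17 0.43 0.21] pan pos [-6.16 10.8 ] z 95.19 yaw -15.42 w 0.0316
```

>>> move_arm(
  series=[
    [0, 0.0005, 0, 0],
    [0, 0.001, 0, 0],
    [0, 0.001, 0, 0],
  ],
)

```text
time: 15.6
ee_pos: [0.5334, -0.0969, 0.0952]
eef_rot: [0.991, -0.134, 0.001, -0.001]
ft_force: [-2.4, 5.3, -3.6]
width: 0.0317
```

```bash
python3 -c "
from h import *
ft(5)"
```

```text
t 15.8 tool F mean [-2.88 -4.16  4.08] sd [0.53 0.31 0.33] pan pos [-6.13  9.93] z 95.21 yaw -15.42 w 0.0317
```

>>> move_arm(
  series=[
    [0, 0.0005, 0, 0],
    [0, 0.001, 0, 0],
    [0, 0.001, 0, 0],
  ],
)

```text
time: 16.1
ee_pos: [0.5331, -0.0979, 0.0952]
eef_rot: [0.991, -0.134, 0.001, -0.001]
ft_force: [-1.4, 5.6, -4.4]
width: 0.0318
```

```bash
python3 -c "
from h import *
ft(5)"
```

```text
t 16.3 tool F mean [-2.5  -4.29  4.3 ] sd [0.5  0.66 0.27] pan pos [-6.12  8.92] z 95.21 yaw -15.41 w 0.0313
```

>>> move_arm(
  series=[
    [0, 0.0005, 0, 0],
    [0, 0.001, 0, 0],
    [0, 0.001, 0, 0],
  ],
)

```text
time: 16.6
ee_pos: [0.5328, -0.0989, 0.0952]
eef_rot: [0.991, -0.134, 0.001, -0.001]
ft_force: [-1.6, 6.3, -4.5]
width: 0.0315
```

```bash
python3 -c "
from h import *
ft(5)"
```

```text
t 16.8 tool F mean [-2.64 -4.42  4.41] sd [0.6  0.71 0.33] pan pos [-6.11  7.93] z 95.23 yaw -15.42 w 0.0316
```

>>> move_arm(
  series=[
    [0, 0.0005, 0, 0],
    [0, 0.001, 0, 0],
    [0, 0.001, 0, 0],
  ],
)

```text
time: 17.1
ee_pos: [0.5326, -0.0997, 0.0952]
eef_rot: [0.991, -0.134, 0.001, -0.001]
ft_force: [-2.4, 6.2, -4.3]
width: 0.0314
```

```bash
python3 -c "
from h import *
ft(5)"
```

```text
t 17.3 tool F mean [-3.02 -4.94  4.33] sd [0.65 0.51 0.3 ] pan pos [-6.11  7.07] z 95.23 yaw -15.41 w 0.0315
```

>>> move_arm(
  series=[
    [0, 0.0005, 0, 0],
    [0, 0.001, 0, 0],
    [0, 0.001, 0, 0],
  ],
)

```text
time: 17.6
ee_pos: [0.5324, -0.1004, 0.0952]
eef_rot: [0.991, -0.134, 0.001, -0.001]
ft_force: [-1.9, 6.0, -5.0]
width: 0.0316
```

```bash
python3 -c "
from h import *
ft(5)
snap('wrist','w7')
p=cv2.imread('pics/w7.png');cv2.imwrite('pics/w7c.png',cv2.resize(p[90:220,190:350],(738,600),interpolation=cv2.INTER_CUBIC))"
```

```text
t 17.8 tool F mean [-3.13 -5.02  5.04] sd [0.42 0.59 0.31] pan pos [-6.12  6.31] z 95.23 yaw -15.4 w 0.032
```

View pics/w7c.png

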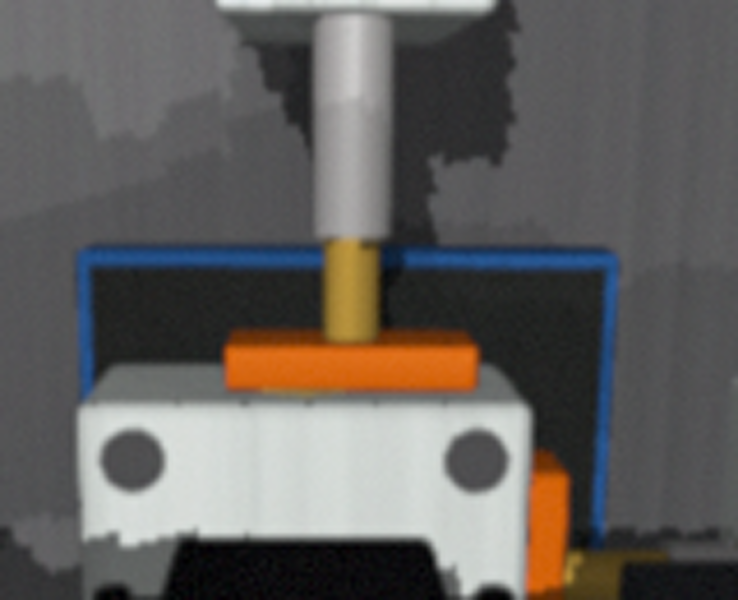

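>>> move_arm(
  series=[
    [0, 0.0005, 0, 0],
    [0, 0.001, 0, 0],
    [0, 0.001, 0, 0],
  ],
)

```text
time: 18.15
ee_pos: [0.5322, -0.1011, 0.0953]
eef_rot: [0.991, -0.134, 0.001, -0.001]
ft_force: [-0.9, 7.1, -4.5]
width: 0.0319
```

```bash
python3 -c "
from h import *
ft(5)"
```

```text
t 18.35 tool F mean [-2.74 -6.13  4.45] sd [0.32 0.35 0.6 ] pan pos [-6.12  5.56] z 95.25 yaw -15.39 w 0.0316
```

>>> move_arm(
  series=[
    [0, 0.0005, 0, 0],
    [0, 0.001, 0, 0],
    [0, 0.001, 0, 0],
  ],
)

```text
time: 18.65
ee_pos: [0.532, -0.1018, 0.0952]
eef_rot: [0.991, -0.134, 0.001, -0.001]
ft_force: [-0.8, 7.2, -4.5]
width: 0.0317
```

Run:
```python
from h import *
ft(5)
snap('wrist','w8');snap('top','t8')
p=cv2.imread('pics/w8.png');cv2.imwrite('pics/w8c.png',cv2.resize(p[90:220,190:350],(738,600),interpolation=cv2.INTER_CUBIC))
p=cv2.imread('pics/t8.png');cv2.imwrite('pics/t8c.png',cv2.resize(p[135:235,305:405],(600,600),interpolation=cv2.INTER_CUBIC))
```

```text
t 18.85 tool F mean [-2.5  -6.94  4.64] sd [0.45 0.42 0.62] pan pos [-6.12  4.83] z 95.26 yaw -15.38 w 0.0315
```

View pics/w8c.png

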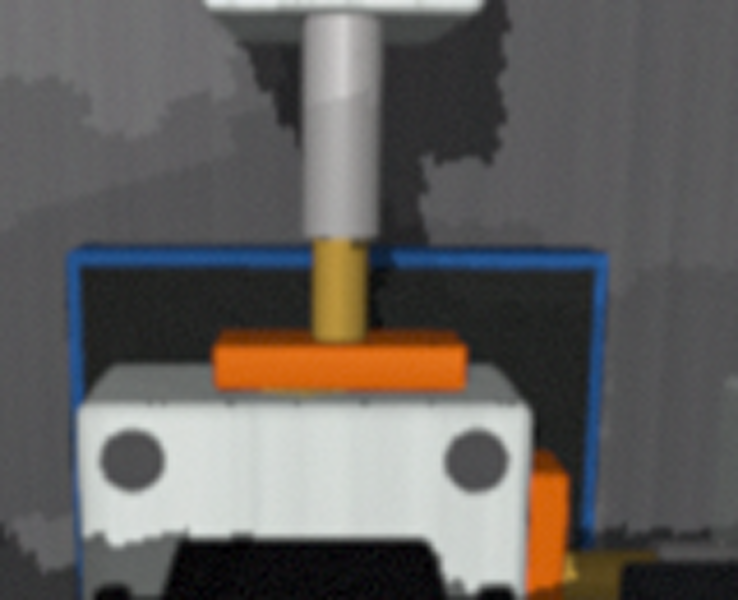

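View pics/t8c.png

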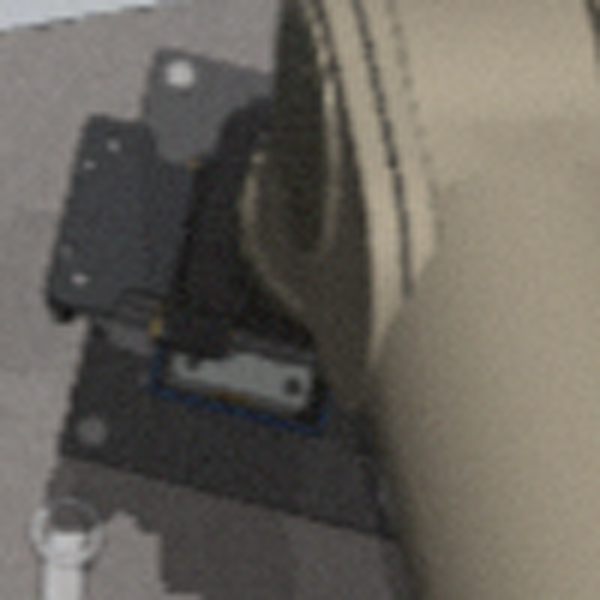

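>>> move_arm(
  series=[
    [0.0005, 0.0005, 0, 0],
    [0.001, 0.001, 0, 0],
    [0.001, 0.0013, 0, 0],
    [0.001, 0.0013, 0, 0],
  ],
)

```text
time: 19.35
ee_pos: [0.5321, -0.1027, 0.0951]
eef_rot: [0.991, -0.134, 0.0, -0.002]
ft_force: [-3.5, 9.9, -2.8]
width: 0.0319
```

```bash
python3 -c "
from h import *
ft(5)"
```

```text
t 19.55 tool F mean [-5.62 -8.54  2.97] sd [0.35 0.53 0.25] pan pos [-5.78  3.96] z 95.09 yaw -15.35 w 0.0318
```

>>> move_arm(
  series=[
    [0, 0, 0.0005, 0],
    [0, 0, 0.001, 0],
    [0, 0, 0.0014, 0],
    [0, 0, 0.0014, 0],
  ],
)

```text
time: 19.95
ee_pos: [0.5322, -0.1029, 0.0941]
eef_rot: [0.991, -0.134, 0.0, -0.001]
ft_force: [-4.3, 9.4, 0.3]
width: 0.0316
```

```bash
python3 -c "
from h import *
ft(5)"
```

```text
t 20.15 tool F mean [-6.64 -7.51 -0.57] sd [0.38 0.67 0.49] pan pos [-5.59  3.8 ] z 94.13 yaw -15.37 w 0.0319
```

>>> move_arm(
  series=[
    [-0.0005, -0.0005, -0.0001, 0],
    [-0.001, -0.001, -0.0002, 0],
    [-0.001, -0.001, -0.0002, 0],
  ],
)

```text
time: 20.45
ee_pos: [0.5321, -0.1028, 0.0943]
eef_rot: [0.991, -0.134, 0.001, -0.001]
ft_force: [1.0, 6.4, -3.8]
width: 0.0315
```

```bash
python3 -c "
from h import *
ft(5)"
```

```text
t 20.65 tool F mean [-0.99 -5.94  3.87] sd [0.25 0.39 0.32] pan pos [-5.71  3.87] z 94.29 yaw -15.41 w 0.0315
```

>>> move_arm(
  series=[
    [-0.0001, -0.0005, 0.0003, 0],
    [-0.0002, -0.001, 0.0006, 0],
    [-0.0002, -0.001, 0.0006, 0],
  ],
)

```text
time: 20.95
ee_pos: [0.5322, -0.1028, 0.094]
eef_rot: [0.991, -0.134, 0.001, -0.0]
ft_force: [-0.1, 4.8, 3.0]
width: 0.0319
```

```bash
python3 -c "
from h import *
ft(5)"
```

```text
t 21.15 tool F mean [-1.31 -4.8  -2.77] sd [0.36 0.42 0.59] pan pos [-5.72  3.91] z 94.01 yaw -15.45 w 0.0317
```

>>> move_arm(
  series=[
    [-0.0001, -0.0005, -0.0001, 0],
    [-0.0003, -0.001, -0.0002, 0],
    [-0.0003, -0.0015, -0.0003, 0],
    [-0.0003, -0.0015, -0.0003, 0],
  ],
)

```text
time: 21.55
ee_pos: [0.5319, -0.1026, 0.0939]
eef_rot: [0.991, -0.135, 0.001, 0.0]
ft_force: [4.3, -0.1, 0.6]
width: 0.0315
```

```bash
python3 -c "
from h import *
ft(5)"
```

```text
t 21.75 tool F mean [ 4.4  -0.14 -1.2 ] sd [0.37 0.68 0.96] pan pos [-6.19  4.1 ] z 93.9 yaw -15.51 w 0.0313
```

>>> move_arm(
  series=[
    [0.0003, 0, 0, 0],
    [0.0006, 0, 0, 0],
    [0.0006, 0, 0, 0],
  ],
)

```text
time: 22.05
ee_pos: [0.5316, -0.1023, 0.0936]
eef_rot: [0.991, -0.135, -0.0, 0.0]
ft_force: [2.0, -2.4, 4.0]
width: 0.0319
```

```bash
python3 -c "
from h import *
ft(6)"
```

```text
t 22.3 tool F mean [ 2.41  2.03 -3.63] sd [0.28 0.38 0.18] pan pos [-6.37  4.24] z 93.59 yaw -15.5 w 0.0316
```

>>> move_arm(
  series=[
    [0, 0, -0.0002, 0],
    [0, 0, -0.0003, 0],
    [0, 0, -0.0003, 0],
    [0, 0, -0.0003, 0],
    [0, 0, -0.0003, 0],
  ],
)

```text
time: 22.8
ee_pos: [0.5315, -0.1021, 0.0936]
eef_rot: [0.991, -0.135, -0.0, 0.0]
ft_force: [1.8, -4.1, -1.3]
width: 0.0319
```

```bash
python3 -c "
from h import *
ft(6)"
```

```text
t 23.05 tool F mean [2.93 3.09 1.26] sd [0.33 0.27 0.47] pan pos [-6.57  4.47] z 93.65 yaw -15.48 w 0.0315
```

>>> move_arm(
  series=[
    [0.0005, 0.0003, 0, 0],
    [0.001, 0.0005, 0, 0],
    [0.001, 0.0005, 0, 0],
    [0.001, 0.0005, 0, 0],
  ],
)

```text
time: 23.45
ee_pos: [0.5316, -0.102, 0.0936]
eef_rot: [0.991, -0.134, -0.001, -0.0]
ft_force: [-6.5, -1.0, 3.5]
width: 0.0316
```

```bash
python3 -c "
from h import *
ft(6)"
```

```text
t 23.7 tool F mean [-5.43  1.81 -3.61] sd [0.54 0.51 0.32] pan pos [-6.46  4.5 ] z 93.57 yaw -15.45 w 0.032
```

Run:
```python
from h import *
snap('wrist','w9')
p=cv2.imread('pics/w9.png');cv2.imwrite('pics/w9c.png',cv2.resize(p[90:220,190:350],(738,600),interpolation=cv2.INTER_CUBIC))
```

```text
(no output)
```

View pics/w9c.png

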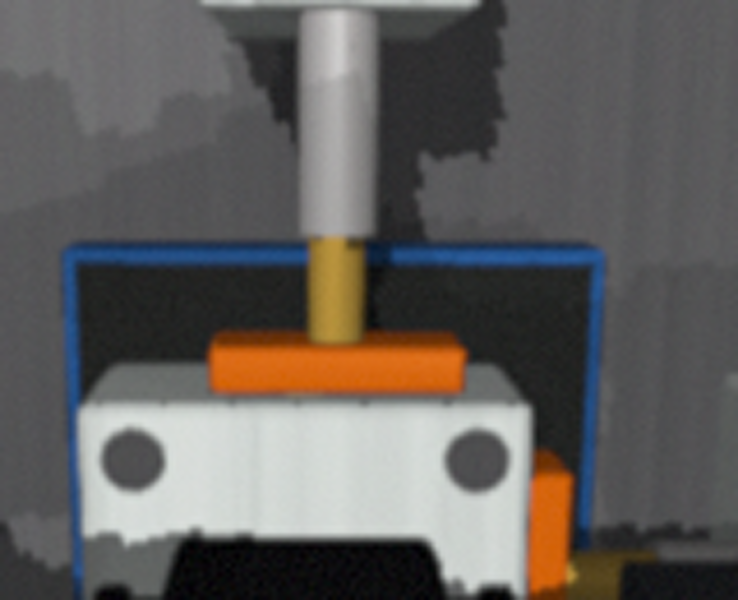

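>>> move_arm(
  series=[
    [-0.0003, 0.0002, -0.0002, 0],
    [-0.0005, 0.0003, -0.0003, 0],
    [-0.0005, 0.0003, -0.0003, 0],
  ],
)

```text
time: 24.05
ee_pos: [0.5315, -0.1021, 0.0937]
eef_rot: [0.991, -0.134, -0.001, -0.0]
ft_force: [-2.7, 2.1, -2.4]
width: 0.0314
```

```bash
python3 -c "
from h import *
ft(6)"
```

```text
t 24.3 tool F mean [-3.94 -2.36  2.65] sd [0.63 0.65 0.37] pan pos [-6.47  4.41] z 93.75 yaw -15.45 w 0.0318
```

>>> move_arm(
  series=[
    [0.0004, 0, 0, 0],
    [0.0008, 0, 0, 0],
    [0.0008, 0, 0, 0],
    [0.0008, 0, 0, 0],
  ],
)

```text
time: 24.7
ee_pos: [0.5317, -0.1022, 0.0938]
eef_rot: [0.991, -0.134, -0.001, -0.0]
ft_force: [-7.6, 5.3, 0.1]
width: 0.0315
```

```bash
python3 -c "
from h import *
ft(4)"
```

```text
t 24.85 tool F mean [-8.27 -1.92 -0.09] sd [0.5  0.77 0.57] pan pos [-6.31  4.41] z 93.8 yaw -15.44 w 0.0316
```

>>> move_arm(
  series=[
    [0.0004, 0, -0.0003, 0],
    [0.0007, 0, -0.0003, 0],
    [0.0007, 0, -0.0003, 0],
    [0.0007, 0, -0.0003, 0],
  ],
)

```text
time: 25.25
ee_pos: [0.5318, -0.1022, 0.0938]
eef_rot: [0.991, -0.134, -0.002, -0.0]
ft_force: [-9.5, 4.4, 1.1]
width: 0.0319
```

```bash
python3 -c "
from h import *
ft(4)"
```

```text
t 25.4 tool F mean [-10.23  -2.11  -0.73] sd [0.53 0.38 0.2 ] pan pos [-6.16  4.4 ] z 93.86 yaw -15.44 w 0.0316
```

>>> move_arm(
  series=[
    [0.0004, 0, -0.0002, 0],
    [0.0008, 0, -0.0002, 0],
    [0.0008, 0, -0.0002, 0],
    [0.0008, 0, -0.0002, 0],
  ],
)

```text
time: 25.8
ee_pos: [0.5323, -0.1023, 0.0939]
eef_rot: [0.991, -0.134, -0.002, -0.0]
ft_force: [-9.6, 4.6, 0.4]
width: 0.0319
```

```bash
python3 -c "
from h import *
ft(4)"
```

```text
t 25.95 tool F mean [-10.88  -2.67  -0.29] sd [0.3  0.65 0.17] pan pos [-5.66  4.42] z 93.9 yaw -15.44 w 0.0316
```

>>> move_arm(
  series=[
    [-0.0005, -0.0001, -0.0001, 0],
    [-0.001, -0.0002, -0.0002, 0],
    [-0.0012, -0.0003, -0.0002, 0],
    [-0.0012, -0.0003, -0.0002, 0],
  ],
)

```text
time: 26.35
ee_pos: [0.5321, -0.1023, 0.0942]
eef_rot: [0.991, -0.134, -0.001, -0.0]
ft_force: [-5.6, 3.0, -4.2]
width: 0.0319
```

```bash
python3 -c "
from h import *
ft(5)"
```

```text
t 26.55 tool F mean [-5.95 -1.8   3.96] sd [0.3  0.46 0.25] pan pos [-5.84  4.42] z 94.2 yaw -15.45 w 0.0318
```

>>> move_arm(
  series=[
    [-0.0004, -0.0001, 0.0001, 0],
    [-0.0008, -0.0002, 0.0003, 0],
    [-0.0008, -0.0002, 0.0003, 0],
    [-0.0008, -0.0002, 0.0003, 0],
  ],
)

```text
time: 26.95
ee_pos: [0.5321, -0.1022, 0.0943]
eef_rot: [0.991, -0.135, -0.0, -0.0]
ft_force: [-3.8, 3.4, -4.2]
width: 0.0316
```

```bash
python3 -c "
from h import *
ft(5)"
```

```text
t 27.15 tool F mean [-4.79 -2.07  4.41] sd [0.39 0.53 0.57] pan pos [-5.91  4.43] z 94.31 yaw -15.47 w 0.0319
```

>>> move_arm(
  series=[
    [-0.0002, -0.0001, 0.0002, 0],
    [-0.0004, -0.0002, 0.0005, 0],
    [-0.0005, -0.0002, 0.0006, 0],
    [-0.0005, -0.0002, 0.0006, 0],
  ],
)

```text
time: 27.55
ee_pos: [0.5321, -0.1023, 0.0942]
eef_rot: [0.991, -0.135, 0.0, 0.0]
ft_force: [-5.5, 1.9, -1.0]
width: 0.0315
```

```bash
python3 -c "
from h import *
ft(5)"
```

```text
t 27.75 tool F mean [-5.27 -0.77  1.06] sd [0.45 0.45 0.32] pan pos [-5.94  4.44] z 94.24 yaw -15.48 w 0.0316
```

>>> move_arm(
  series=[
    [-0.0003, 0, 0.0001, 0],
    [-0.0006, -0.0001, 0.0002, 0],
    [-0.0006, -0.0001, 0.0002, 0],
    [-0.0006, -0.0001, 0.0002, 0],
  ],
)

```text
time: 28.15
ee_pos: [0.532, -0.1022, 0.0942]
eef_rot: [0.991, -0.135, 0.001, 0.0]
ft_force: [-1.3, 0.2, 1.0]
width: 0.0321
```

```bash
python3 -c "
from h import *
ft(5)"
```

```text
t 28.35 tool F mean [-0.86  0.18 -1.26] sd [0.51 0.49 0.38] pan pos [-6.02  4.45] z 94.16 yaw -15.49 w 0.0319
```

>>> move_arm(
  series=[
    [0, 0, 0, 0],
    [0, 0, 0, 0],
    [0, 0, 0, 0],
    [0, 0, 0, 0],
    [0, 0, 0, 0],
    [0, 0, 0, 0],
  ],
  claw=0.4,
)

```text
time: 28.95
ee_pos: [0.5314, -0.1019, 0.0937]
eef_rot: [0.991, -0.135, 0.0, 0.0]
ft_force: [0.0, 0.4, -0.8]
width: 0.06
```

```bash
python3 -c "
from h import *
ft(2)"
```

```text
t 29.0 tool F mean [-0.52  0.04  0.32] sd [0.47 0.39 0.47] pan pos [-6.65  4.62] z 93.72 yaw -15.48 w 0.0609
```

>>> move_arm(
  series=[
    [0, 0, -0.01, 0],
    [0, 0, -0.025, 0],
    [0, 0, -0.045, 0],
    [0, 0, -0.065, 0],
    [-0.01, 0, -0.085, 0],
    [-0.03, 0, -0.105, 0],
    [-0.05, 0, -0.12, 0],
    [-0.06, 0, -0.125, 0],
    [-0.06, 0, -0.125, 0],
    [-0.06, 0, -0.125, 0],
    [-0.06, 0, -0.125, 0],
  ],
)

```text
time: 30.1
ee_pos: [0.4738, -0.0861, 0.2181]
eef_rot: [0.991, -0.135, -0.0, -0.0]
ft_force: [0.2, -0.3, -0.8]
width: 0.0608
```

Run:
```python
from h import *
st();snap('wrist','w10')
p=cv2.imread('pics/w10.png');cv2.imwrite('pics/w10c.png',cv2.resize(p[60:170,195:335],(763,600),interpolation=cv2.INTER_CUBIC))
```

```text
t 30.1 pos [ 0.4738 -0.0861  0.2181] yaw -15.49 w 0.0608 F [ 0.21 -0.26 -0.77] T [0.023 0.01  0.03 ]
zaxis [-8.e-04  6.e-04 -1.e+00]
```

View pics/w10c.png

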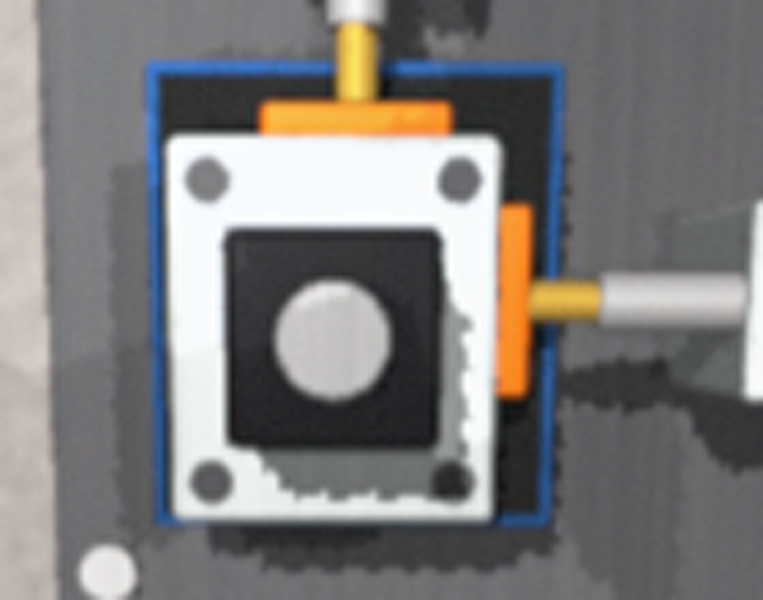

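Run:
```python
from h import *
g=lambda a,b,z:(Bp@(px2w('w1',205+a/6-.5,70+b/6-.5,z)[:2]-Mid)*1000).round(2)
f=lambda a,b,z:(Bp@(px2w('w10',195+a/5.45-.5,60+b/5.4545-.5,z)[:2]-Mid)*1000).round(2)
print('far rod before', g(315,12,.0775)-g(315,119,.0815),' after',f(355,22,.0775)-f(355,101,.0815))
print('side before',g(482,315,.0815)-g(575,315,.0775),'after',f(531,298,.0815)-f(602,298,.0775))
print('pads out',g(315,119,.0815),f(355,101,.0815),g(482,315,.0815),f(531,298,.0815))
zt=.0873
C=np.array([f(*c,zt) for c in [(165,135),(502,135),(495,521),(173,521)]]);print(C,C.mean(0))
P=np.array([f(*c,.0573) for c in [(147,62),(564,63),(549,524),(158,524)]]);print(P,P.mean(0))
for Q in (C,P):
  for i in range(4):
    e=Q[(i+1)%4]-Q[i]; print(np.linalg.norm(e).round(1), ((np.degrees(np.arctan2(e[1],e[0]))+45)%90-45).round(2),end='; ')
  print()
```

```text
far rod before [16.13  0.27]  after [12.93  0.  ]
side before [-0.17 15.38] after [-0.02 12.82]
pads out [29.4  -0.21] [32.17  0.41] [  0.15 -27.33] [  0.3  -29.95]
[[ 26.22  31.74]
 [ 26.27 -23.74]
 [-37.28 -24.14]
 [-37.33  31.82]] [-5.53  3.92]
[[ 41.42  37.52]
 [ 41.33 -37.46]
 [-41.61 -37.43]
 [-41.68  37.55]] [-0.135  0.045]
55.5 0.05; 63.6 0.36; 56.0 0.05; 63.6 -0.07; 
75.0 -0.07; 82.9 -0.02; 75.0 0.05; 83.1 -0.02;
```

Run:
```python
from h import *
snap('scene','s11');st()
p=cv2.imread('pics/s11.png');cv2.imwrite('pics/s11c.png',p)
```

```text
t 30.2 pos [ 0.4738 -0.0859  0.218 ] yaw -15.48 w 0.0612 F [-0.81  0.27 -0.06] T [-0.001  0.036  0.031]
zaxis [-1.e-03  9.e-04 -1.e+00]
```

View pics/s11c.png

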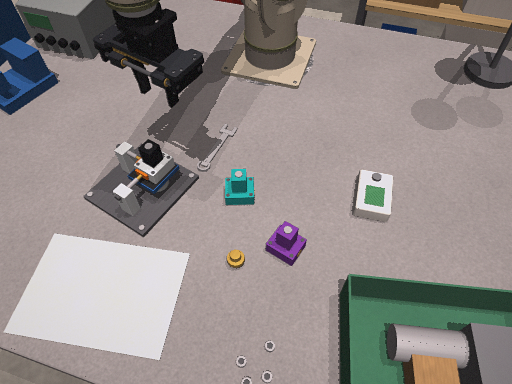

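The valve stands on the platform at about (150,165), against both stops. The spanner (217,148), fitting (236,258) and meter (374,194) are where they were, and the gripper is clear. I'm handing in the job.

```bash
python3 -c "
from h import *
print(r.close_job())"
```

```text
the job is handed in; nothing more can be done
None
```

I picked up the valve by its coil and set it down on the platform about 4–5 mm clear of both stops. I slid it into the far stop, then the side stop, took the side load off the grip, let go and backed away. The job was handed in at about 30 s.

**Final position:** the last wrist picture shows the valve square to the platform, within about 0.4°. It sits about 5.5 mm back from the far stop and 4 mm away from the side stop, measured from the platform's middle. No edge overhangs; the tightest margin is about 4 mm.

**Stop forces:** these are estimates, since the stops report nothing.

| Stop | From how far the pad moved in the pictures | From tool position before letting go |
|---|---|---|
| Far | 2.8–3.2 N | about 2.8 N |
| Side | about 2.6 N | about 3 N |

The two methods differ by up to about 0.4 N. I estimate neither stop went much above 4 N while pushing.

**Corrections:** at full weight I backed off too far in x, which pulled the valve back a little. I pushed it forward again with about 11 N at the wrist, mostly platform friction. I pressed the platform up to about 4 N beyond the valve's weight, roughly 4 mm down by estimate.

The spanner, fitting and meter were where they started.

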